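# Refit the battery cover of an electronic door lock

## Task

Pick up the loose white battery cover, lay it flat in the open end of the grey battery housing with its orange tab pointing at the aluminium keeper, and slide it along the rails under the lips until the tab clicks past the keeper's bar and stays latched behind it. Slide it gently: never push harder than about 12 N while sliding, and leave the things round about where they are. Then let go of the cover.

Things in the scene. Friction and masses are not known exactly. Their poses are not given: they have to be found in the camera images.
- unit: Grey plastic battery housing fixed to the bench, 196 x 76 x 33 mm, cells inside. Origin on its underside, on the centre line; x is the way the cover slides in; it spans x = -98 to 98 mm. Flat seat for the cover at z = 24 mm; channel 60 mm wide between side walls, their tops flared along x = -96 to 12 mm (up to 36 mm high). Lips and keeper are told at the points below.
- lay_in (a point): Point on the seat at housing x = -53 mm, axes as the housing: lay the cover here, flat, with its rib's centre 18 mm behind this point and 14 mm above it. From here it slides 53 mm (+-12) home. Lips over the plate's edges begin 67 mm ahead and are 26 mm long, underside 6 mm and top 9 mm above the seat, 50 mm apart; lay the plate in behind them and the tab behind the keeper.
- keeper_nominal (a point): Point on the seat at housing x = 45 mm, axes as the housing: nominal front face of the aluminium keeper's two stop posts, which stop the plate's front edge, and of its bar (20 mm wide, underside 4.7 mm, top 9.7 mm above the seat). The real keeper is clamped up to 12 mm nearer or farther; this is not reported: feel for it.
- cover_grip (a point): Centre of the grip rib, half-way up it, on the loose white cover. x points to the tab, z up. Plate 82 (x) x 56 x 4 mm, underside 14 mm below this point, from 19 mm behind to 63 mm ahead of it. Rib 12 mm thick (x), 34 mm long (y), 20 mm high above the plate; pinch it across its thickness. About 100 g. Lies flat on the bench, rib up.
- tab_hook (a point): Top of the hook on the cover's orange sprung tab, 87 mm ahead of the rib's centre. Tab 14 mm wide, reaching 34 mm past the plate's front edge; hook 4 mm high with a ramp of about 30 degrees in front.
- tab (a joint): Downward bend of the orange tab, rad: 0 relaxed, about 0.075 under the bar, 0 again when clicked (or not yet there). It meets the bar about 30 mm before the stop; pushing then takes some 4 to 8 N, falls to 1 to 3 N as the tab springs up behind the bar about 2 mm before the stop, and rises steeply at the hard stop, where about 10 N is plenty to tell it is home.
- tape_roll: Roll of black tape lying flat, 58 mm across, 18 mm high; bystander. Origin at the centre of its underside. Not listed: the black bench vice behind the work, whose upright handle stands at world x = 0.53, y = -0.06, up to 0.17 m high; carry things over it or in front.
- oiler: Grey conical oil can with a spout, 62 mm across, 143 mm high; bystander. Origin at the centre of its underside.
- loupe: Black eye loupe, 36 mm across, 34 mm high; bystander. Origin at the centre of its underside.

How it is judged:
On the way:
1. the cover lies flat in the open end of the housing, tab towards the keeper, before it is under the bar (x of cover_grip in the frame of unit between -0.085 and -0.062 m and y of cover_grip in the frame of unit between -0.005 and 0.005 m and z of cover_grip in the frame of unit below 0.0405 m and x of tab_hook in the frame of unit above -0.02 m), for 0.1 s.
At the end, for the whole second after the job is handed in: The cover lies flat in the housing's rails (height within about 2 mm, sideways within 4 mm), slid in with its rib beyond x = -33 mm of the housing and the tab relaxed (bend under 0.02 rad), which is only possible when it has clicked behind the bar; at rest (x of cover_grip in the frame of unit above -0.033 m and x of tab_hook in the frame of unit above 0.051 m and z of cover_grip in the frame of unit between 0.0365 and 0.04 m and y of cover_grip in the frame of unit between -0.004 and 0.004 m and value of joint tab below 0.02 rad and linear speed of cover below 0.01 m/s); the robot touches nothing.
It fails at once if the cover is pushed too hard in its rails: the contacts on the housing add up to more than 20 N (a push of about 13 N) (contact force between unit and anything else above 20 N and x of cover_grip in the frame of unit above -0.06 m and y of cover_grip in the frame of unit between -0.02 and 0.02 m and z of cover_grip in the frame of unit below 0.06 m).
It fails at once if a bystander is moved more than 30 mm (distance of any of tape_roll, oiler, loupe from where it was at the start of the episode above 0.03 m).
It also fails if it takes over 56 s, if anything falls off the work surface, if the arm or the gripper's body presses on something with over 40 N, if the wrist force passes 120 N, or if a joint passes its speed limit or range.

## Robot

A 6-joint arm with a two-finger parallel gripper is mounted at the origin on a cart in front of the work surface, level with it; the furniture and walls round the work are solid. World frame = base frame: x ahead of the robot, y to its left, z up, the work surface at z = 0. Lengths are in m, angles in rad, forces in N, time in s.
With the tool pointing down it reaches from about 0.425 to 0.95 m from the base axis. Payload 3.5 kg.
Tool frame: the origin (TCP) lies midway between the tips of the shut fingers; the grasp point (between the pads) lies ctrl.grasp_offset behind it (ctrl.grasp_offset is the distance from the TCP to the grasp point, in m); x points along the fingers, y is the direction in which the jaws open and shut, and the axes are right-handed (so a half turn about x gives the same grasp; the last joint's range is limited). The gripper opens to 85 mm and grips with 20 to 120 N. Pads are 22 mm wide; open, the fingers measure 114 mm over their backs; the gripper's body (76 mm by 85 mm) begins 54 mm behind the grasp point. The pads swing forward as they close: fully open they stand 13 mm farther back than shut.
Start: joints at [-1.251, 0.286, 1.577, -0, 1.279, -0.15], TCP at [0.306, -0.602, 0.231] pointing down, gripper open.
Joint ranges: [-2.77, 2.77], [-0.9, 2.22], [0.21, 2.48], [-1.53, 4.67], [0.24, 2.81], [-2.84, 2.84]. Speed limits (rad/s): [2.79, 2.79, 3.14, 3.14, 3.14, 3.14].

## Interface

Orientations are given as a unit quaternion [x, y, z, w].
In Python, from plant import readout, read_camera, sign_off, ctrl gives the robot as it stands.
- The arm moves only by the tool drive_tool, never from a script. Its argument "steps" is a list of rows, each a list of 5 numbers: the shift along the tool's x, y, z in cm, then the turn about the tool's x in degrees, then the opening, from 0 (shut) to 1 (fully open). A call has 1 to 10 rows; each row shifts and turns the commanded pose from where the row before left it, along the tool's axes as they then stand; what a row does not reach is not made up. A row lasts 1/10 s, in which the tool goes at most 50 mm and 8.59 degrees, less where a joint would pass 70% of its speed; a pose out of reach is approached as far as the arm can. A call is refused whole if a number of a shift passes 5 or a number of a turn 8.59, either way. A call with a gripper value outside its range is refused whole. The fingers move at their own pace and stop on an object; "force" is the grip in N (left out, the last holds). Time passes only in rows, so rows that do not move let the fingers close. It gives the time, the measured TCP pose, the force and the opening at its end, in the units of the state.
- readout.get_state(): the state, without advancing time (a new reading comes with each control period).
- read_camera(name): name is "scene" or "top" or "wrist"; returns a dict with "frame" (420x560x3 uint8, red, green, blue), "vertical_fov" (degrees; the focal length in pixels is half the picture's height over the tangent of half this angle, whatever the lens; pixels are square), "cx", "cy" (the principal point, pixels), "k1" (the pictures are not rectified: a ray, as slopes to the right and down, at radius r is drawn at 1 + k1 r^2 times it, then the intrinsics apply), "eye" and "orientation" of the camera in the world. Camera axes: x right, y up, looking along -z (the intrinsics and any distortion apply to the point x, -y, -z); pixel columns grow to the right and rows downward; lengths in m; the calibration is good to about 2 mm. A picture is of the moment at which its call begins. There is no depth.
- sign_off(): hands the job in, once; it reports no verdict.
The state is a dict: "time": time; "qpos": joint angles; "dq": joint speeds; "joint_efforts": joint torques, N m; "eef_pos": TCP position; "tcp_rot": TCP orientation; "contact_force": force on the tool from outside, world axes, zero at the start; "wrist_torque": the same for the moment, N m; "opening": opening from 0.0 (shut) to 1.0 (fully open).
Only numpy, scipy, OpenCV 4.12 (cv2) and the standard library are available. Lean on these libraries where they do the work, as an engineer would, in place of code of your own. Each camera call takes 0.05 s, during which the arm holds its last target. There are 200 camera calls.

## Working session

There is one attempt and no reset: what is moved stays moved. The work goes in short steps, Python scripts to look and compute and a tool call to move; the robot and the scene stay as the last step left them, time stands still between calls to the robot, and variables do not carry over. Pictures are saved under pics/ and viewed, about 8 in all and at most 12, crops included, and the job is handed in when it is done.

Besides the shell and the picture viewer there is one more tool, called after "Emit:" as a command line: name --pt "numbers of a row" for each row, then --argument value for the rest. drive_tool: Moves the arm, as the interface text tells. Its arguments: {"type":"object","properties":{"steps":{"type":"array","items":{"type":"array","items":{"type":"number"}}},"force":{"type":"number"}},"required":["steps"]}

```bash
mkdir -p pics
cat > h.py <<'E'
import numpy as np, cv2
from scipy.spatial.transform import Rotation as R
from plant import readout, read_camera, sign_off, ctrl
def shot(n,f):
    c=read_camera(n); cv2.imwrite('pics/'+f+'.png',c['frame'][:,:,::-1])
    import pickle; pickle.dump(c,open('pics/'+f+'.pkl','wb')); return c
def load(f):
    import pickle; return pickle.load(open('pics/'+f+'.pkl','rb'))
def K(c):
    f=c['frame'].shape[0]/2/np.tan(np.radians(c['vertical_fov'])/2)
    return np.array([[f,0,c['cx']],[0,f,c['cy']],[0,0,1.]]),np.array([c['k1'],0,0,0.])
def ray(c,uv):
    k,d=K(c); p=cv2.undistortPoints(np.array([[uv]],float),k,d)[0,0]
    return R.from_quat(c['orientation']).apply([p[0],-p[1],-1])
def at(c,uv,z):
    r=ray(c,uv); e=np.array(c['eye']); return e+r*(z-e[2])/r[2]
def proj(c,P):
    k,d=K(c); p=R.from_quat(c['orientation']).inv().apply(np.atleast_2d(P)-c['eye'])*[1,-1,-1]
    return cv2.projectPoints(p,np.zeros(3),np.zeros(3),k,d)[0][:,0]
E
python3 - <<'E'
from h import *
for n in('scene','top','wrist'):
    c=shot(n,n+'0'); print(n,c['eye'],c['orientation'],c['vertical_fov'],c['k1'])
print(readout.get_state(),ctrl.grasp_offset)
a=cv2.imread('pics/top0.png');cv2.imwrite('pics/top0b.png',cv2.resize(a,(800,600),interpolation=cv2.INTER_CUBIC))
E
```

```text
scene [-0.19417822  0.80800881  0.5905117 ] [-0.16427736  0.48130096  0.81272327 -0.28432944] 53.18410962767414 -0.03674328641906605
top [0.24748525 0.00503949 1.16758787] [ 0.0535014  -0.06046006 -0.69690145  0.71260828] 55.54640333969917 -0.11878512240399439
wrist [ 0.36756606 -0.570094    0.37167179] [-0.11777033  0.07288067 -0.51848832  0.84379406] 63.48914478725629 -0.07541321079797692
{'time': 0.15, 'qpos': array([-1.25099375e+00,  2.87029739e-01,  1.57786364e+00,  5.21168235e-06,
        1.27859415e+00, -1.50007170e-01]), 'dq': array([ 0.00050792, -0.00441107, -0.00567607, -0.00060001,  0.00033349,
        0.00042801]), 'joint_efforts': array([ 2.03255084e-03, -4.06602395e+01, -2.93140644e+01, -7.32282365e-05,
        3.96099014e-03, -9.62468420e-06]), 'eef_pos': array([ 0.30544188, -0.60135658,  0.23020746]), 'tcp_rot': array([-0.68763191, -0.16524652,  0.68774201, -0.16391117]), 'contact_force': array([-0.25170338,  0.66865928,  0.60569821]), 'wrist_torque': array([ 0.03243582, -0.03336048, -0.02372444]), 'opening': 1.002637710163907} 0.0187
```

View pics/top0b.png

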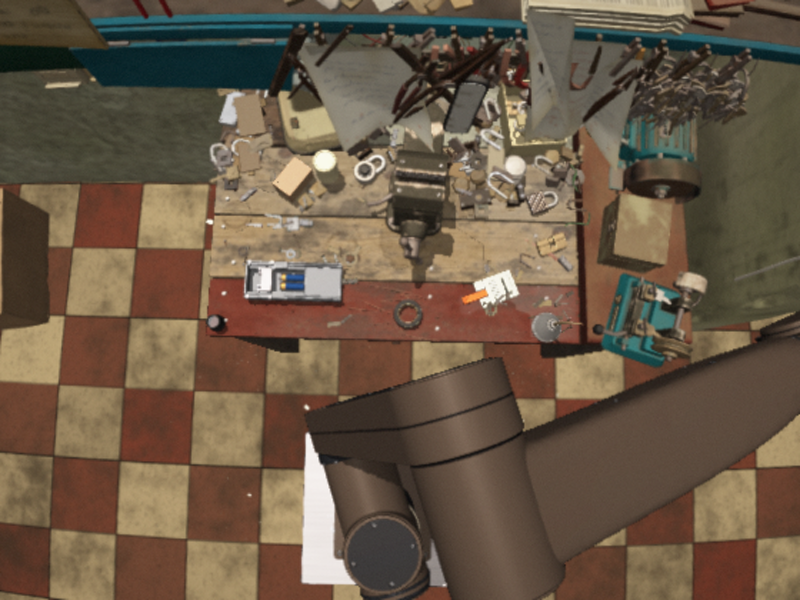

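View pics/scene0.png

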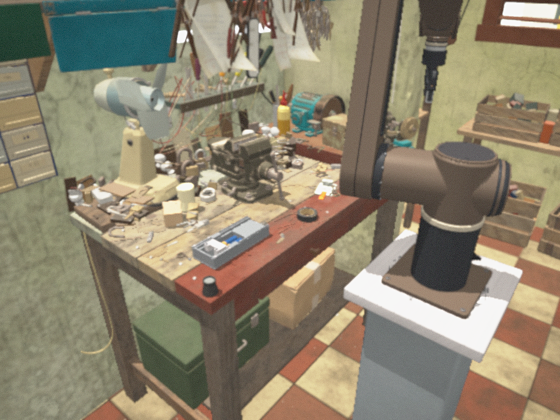

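Run:
```python
from h import *
a=cv2.imread('pics/top0.png')
h=cv2.resize(a[175:220,162:250],None,fx=9,fy=9,interpolation=cv2.INTER_CUBIC)[:300]
h=cv2.resize(a[178:216,164:244],None,fx=10,fy=10,interpolation=cv2.INTER_CUBIC)[:, :800]
g=cv2.resize(a[184:204+6,316:396],None,fx=10,fy=10,interpolation=cv2.INTER_CUBIC)[:220]
g=cv2.resize(a[186:208,316:396],None,fx=10,fy=10,interpolation=cv2.INTER_CUBIC)
cv2.imwrite('pics/z.png',np.vstack([h,g])[:600])
c=load('top0')
for uv in [(172,182),(172,210),(239,183),(239,210)]: print(at(c,uv,.03))
```

```text
[0.49346064 0.29281613 0.03      ]
[0.41054728 0.28754757 0.03      ]
[0.49472035 0.09575205 0.03      ]
[0.41514507 0.09293633 0.03      ]
```

View pics/z.png

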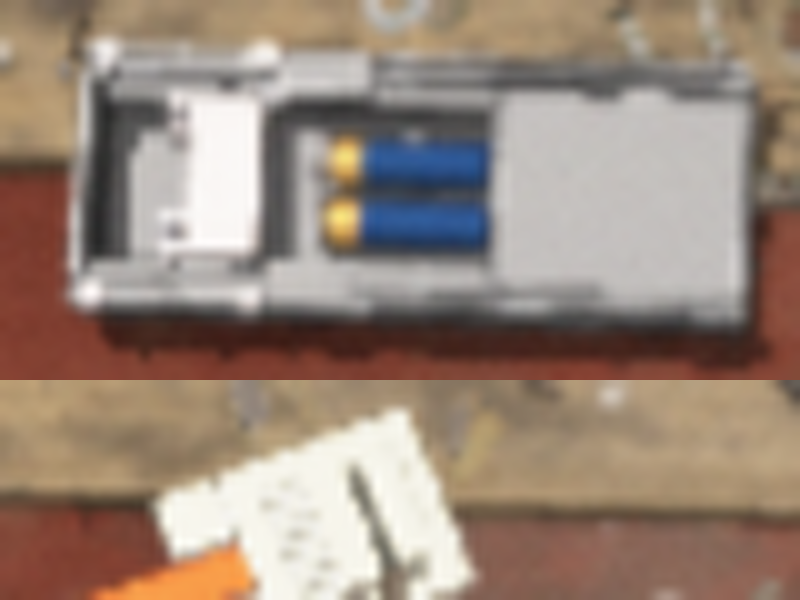

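Run:
```python
from h import *
c=load('top0')
f=lambda x,y:(164+x/10-.45,178+y/10-.45)
for p,z in[((95,50),.033),((78,300),.033),((755,70),.026),((748,322),.026),((497,95),.024),((490,280),.024)]: print(p,at(c,f(*p),z).round(4))
g=lambda x,y:(316+x/10-.45,186+(y-380)/10-.45)
P={k:at(c,g(*p),.004) for k,p in dict(bl=(405,410),fl=(158,505),br=(478,578)).items()}
print(P)
d=P['fl']-P['bl'];print(np.linalg.norm(d),np.degrees(np.arctan2(d[1],d[0])))
e=P['br']-P['bl'];print(np.linalg.norm(e),np.degrees(np.arctan2(e[1],e[0])))
print(R.from_quat(readout.get_state()['tcp_rot']).as_matrix().round(3))
for n,uv in dict(loupe=(216/800*560,322*.7),tape=(408*.7,315*.7),oil=(546*.7,325*.7)).items(): print(n,at(c,uv,.03))
w=load('wrist0'); Rt=R.from_quat(readout.get_state()['tcp_rot']);print('cam in tool',Rt.inv().apply(w['eye']-readout.get_state()['eef_pos']), (Rt.inv()*R.from_quat(w['orientation'])).as_matrix().round(3))
```

```text
(95, 50) [0.4912 0.2888 0.033 ]
(78, 300) [0.4172 0.2891 0.033 ]
(755, 70) [0.491  0.0958 0.026 ]
(748, 322) [0.4164 0.0952 0.026 ]
(497, 95) [0.4822 0.1713 0.024 ]
(490, 280) [0.4273 0.1709 0.024 ]
{'bl': array([ 0.49201254, -0.25306365,  0.004     ]), 'fl': array([ 0.46123928, -0.17828244,  0.004     ]), 'br': array([ 0.44144276, -0.27444237,  0.004     ])}
0.08086546142372815 112.36768600164939
0.05490311192633234 -157.083462284545
[[-0.001  0.453 -0.892]
 [ 0.002 -0.892 -0.453]
 [-1.    -0.002 -0.   ]]
loupe [0.36414497 0.34580203 0.03      ]
tape [ 0.38775073 -0.04195604  0.03      ]
oil [ 0.3732799  -0.32288099  0.03      ]
cam in tool [-1.41444503e-01 -1.57958916e-05 -6.95871441e-02] [[-0.001  0.275 -0.962]
 [ 1.     0.001 -0.001]
 [ 0.001 -0.962 -0.275]]
```

Emit:
drive_tool --pt "0 -3.1 -3.7 0 1" --pt "0 -3.1 -3.7 0 1" --pt "0 -3.1 -3.7 0 1" --pt "0 -3.1 -3.7 0 1" --pt "0 -3.1 -3.7 0 1" --pt "0 -3.1 -3.7 0 1" --pt "0 -3.1 -3.7 0 1" --pt "0 -3.1 -3.7 4.3 1" --pt "0 0 0 0 1" --pt "0 0 0 0 1"

```text
time: 1.15
eef_pos: [0.4575, -0.2457, 0.2312]
tcp_rot: [-0.693, -0.14, 0.693, -0.14]
contact_force: [0.7, -0.2, 0.6]
opening: 1.001
```

Run:
```python
from h import *
c=shot('wrist','w1'); print(readout.get_state())
a=cv2.imread('pics/w1.png');cv2.imwrite('pics/w1b.png',cv2.resize(a,(800,600),interpolation=cv2.INTER_CUBIC))
```

```text
{'time': 1.2, 'qpos': array([-6.90139773e-01, -5.96866543e-02,  1.95483043e+00, -5.48371672e-04,
        1.24644420e+00,  4.84804390e-01]), 'dq': array([-0.02997972,  0.00620596, -0.00739121,  0.00078579,  0.00131317,
        0.00301936]), 'joint_efforts': array([ 8.73078145e-01, -2.68218684e+01, -2.87730932e+01,  3.27039580e-02,
        1.69449096e-02,  3.27982780e-03]), 'eef_pos': array([ 0.45718278, -0.24676258,  0.23123507]), 'tcp_rot': array([-0.69314787, -0.13898623,  0.69343094, -0.13922068]), 'contact_force': array([-0.42456568, -0.31874814,  0.41026747]), 'wrist_torque': array([-0.06171767, -0.04149892,  0.03749953]), 'opening': 0.9993951786857719}
```

View pics/w1b.png

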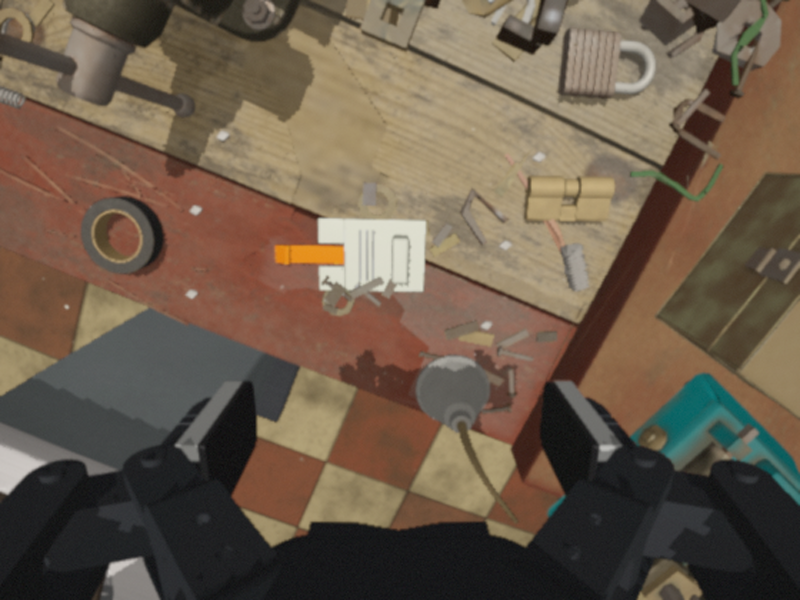

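Run:
```python
from h import *
c=load('w1'); s=.7
P=[at(c,(x*s,y*s),.004) for x,y in[(318,219.5),(424.5,220),(425,292.5),(319.5,291.5)]]
P=np.array(P);print(P.round(4))
d=P[0]+P[3]-P[1]-P[2]; e=P[1]+P[0]-P[2]-P[3]
print(np.linalg.norm(d)/2,np.linalg.norm(e)/2,np.degrees(np.arctan2(d[1],d[0])),np.degrees(np.arctan2(e[1],e[0])))
u=d/np.linalg.norm(d); print('rib',P.mean(0)-u*.022,'rib top',at(c,(400.5*s,260*s),.024))
st=readout.get_state();M=R.from_quat(st['tcp_rot']).as_matrix();print(M.round(3),M.T@(P.mean(0)-u*.022-st['eef_pos']))
```

```text
[[ 0.4621 -0.1788  0.004 ]
 [ 0.4928 -0.2532  0.004 ]
 [ 0.441  -0.2763  0.004 ]
 [ 0.4097 -0.1994  0.004 ]]
0.08178338782560403 0.05647166379464486 112.26028236536175 22.722791329398206
rib [ 0.45970402 -0.24726932  0.004     ] rib top [ 0.46091219 -0.24682177  0.024     ]
[[-0.     0.386 -0.923]
 [-0.    -0.923 -0.386]
 [-1.     0.     0.   ]] [ 0.22723442  0.00138412 -0.00223464]
```

Emit:
drive_tool --pt "4 0.1 -0.2 0.3 1" --pt "4 0 0 0 1" --pt "4 0 0 0 1" --pt "4 0 0 0 1" --pt "3.5 0 0 0 0.6" --pt "2 0 0 0 0.5" --pt "0.8 0 0 0 0.4" --pt "0 0 0 0 0.35" --force 60

```text
time: 2.0
eef_pos: [0.4584, -0.2476, 0.0072]
tcp_rot: [-0.693, -0.137, 0.694, -0.136]
contact_force: [0.3, -0.0, 0.7]
opening: 0.358
```

Emit:
drive_tool --pt "0 0 0 0 0" --pt "0 0 0 0 0" --pt "0 0 0 0 0" --pt "0 0 0 0 0" --pt "0 0 0 0 0" --force 60

```text
time: 2.5
eef_pos: [0.4605, -0.2479, 0.0099]
tcp_rot: [0.694, 0.136, -0.693, 0.138]
contact_force: [-1.4, 0.0, 6.5]
opening: 0.121
```

Emit:
drive_tool --pt "-1 0 0 0 0" --pt "-3 0 0 0 0" --pt "-4 0 0 4.5 0" --pt "-4 0 0 4.5 0" --pt "-4 0 0 4.5 0" --pt "-4 0 0 4.5 0" --pt "-1 0 0 4.3 0" --pt "0 0 0 0 0"

```text
time: 3.3
eef_pos: [0.4604, -0.2472, 0.2212]
tcp_rot: [0.709, -0.001, -0.706, 0.001]
contact_force: [-0.6, -1.1, -0.5]
opening: 0.117
```

Run:
```python
from h import *
c=shot('wrist','w2'); s=readout.get_state(); print(s);print(R.from_quat(s['tcp_rot']).as_matrix().round(4))
a=cv2.imread('pics/w2.png');cv2.imwrite('pics/w2b.png',cv2.resize(a,(800,600),interpolation=cv2.INTER_CUBIC))
```

```text
{'time': 3.35, 'qpos': array([-6.87350013e-01, -4.47236757e-02,  1.96374002e+00,  2.19493404e-04,
        1.22171076e+00,  8.81280628e-01]), 'dq': array([-0.00246317,  0.03206055,  0.04400174, -0.00051909, -0.0025712 ,
       -0.00855292]), 'joint_efforts': array([ 1.88981096e-02, -2.88802189e+01, -3.06885767e+01,  2.18818558e-02,
        1.77718000e-03,  6.64045382e-02]), 'eef_pos': array([ 0.45942201, -0.24652653,  0.21884208]), 'tcp_rot': array([ 7.07388983e-01,  6.01073429e-04, -7.06823667e-01,  8.77274298e-04]), 'contact_force': array([-0.05343654,  0.55824179, -1.9815227 ]), 'wrist_torque': array([-0.04237741, -0.02856966, -0.01883951]), 'opening': 0.11964969581171905}
[[ 8.0e-04  2.1e-03 -1.0e+00]
 [-4.0e-04 -1.0e+00 -2.1e-03]
 [-1.0e+00  4.0e-04 -8.0e-04]]
```

View pics/w2b.png

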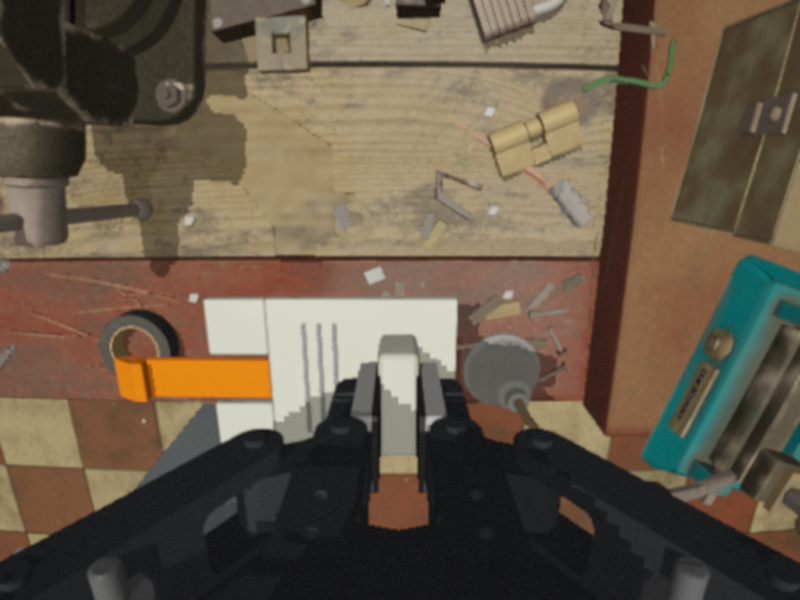

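Run:
```python
from h import *
c=load('w2'); s=.7; t=np.array([0.45942,-0.24653,0.21884])
for dz in(.005,.008,.011):
  P=np.array([at(c,(x*s,y*s),t[2]-dz)-t for x,y in[(457.5,298.5),(205,300),(270,299),(270,355),(270,398),(219,441)]]);print(dz,(P*1e3).round(1).tolist())
```

```text
0.005 [[29.6, -19.9, -5.0], [29.3, 61.4, -5.0], [29.6, 40.1, -5.0], [10.3, 41.5, -5.0], [-5.4, 42.8, -5.0], [-22.4, 62.4, -5.0]]
0.008 [[28.8, -20.2, -8.0], [28.4, 62.6, -8.0], [28.7, 40.9, -8.0], [9.1, 42.4, -8.0], [-6.9, 43.6, -8.0], [-24.2, 63.6, -8.0]]
0.011 [[28.0, -20.6, -11.0], [27.6, 63.9, -11.0], [27.9, 41.8, -11.0], [7.9, 43.2, -11.0], [-8.4, 44.5, -11.0], [-26.1, 64.9, -11.0]]
```

Emit:
drive_tool --pt "0 -4 0 0 0" --pt "0 -4 0 0 0" --pt "0 -4 0 0 0" --pt "0 -4 0 0 0" --pt "0 -4 0.3 0 0" --pt "0 -4 0.3 0 0" --pt "0 -3 0 0 0" --pt "0 0 0 0 0" --pt "0 0 0 0 0" --pt "0 0 0 0 0"

```text
time: 4.35
eef_pos: [0.4528, 0.0226, 0.2171]
tcp_rot: [-0.706, -0.0, 0.708, -0.0]
contact_force: [-0.5, -0.4, -0.9]
opening: 0.118
```

Run:
```python
from h import *
c=shot('wrist','w3'); s=readout.get_state(); print(s['eef_pos'],s['time'],s['contact_force']);print(R.from_quat(s['tcp_rot']).as_matrix().round(4))
a=cv2.imread('pics/w3.png');cv2.imwrite('pics/w3b.png',cv2.resize(a,(800,600),interpolation=cv2.INTER_CUBIC))
```

```text
[0.45304373 0.02233225 0.21742082] 4.4 [-0.11921652  0.48749705 -1.77724609]
[[-1.8e-03 -6.0e-04 -1.0e+00]
 [ 1.0e-04 -1.0e+00  6.0e-04]
 [-1.0e+00 -1.0e-04  1.8e-03]]
```

View pics/w3b.png

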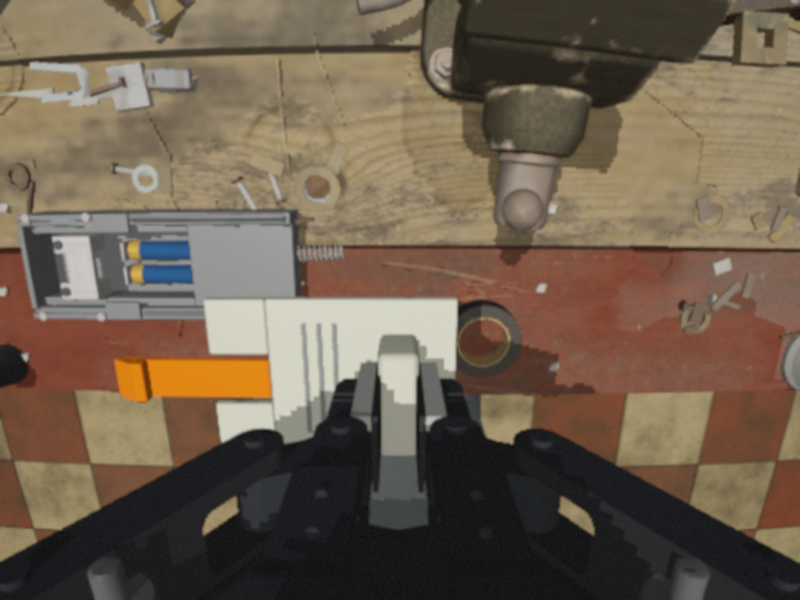

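Run:
```python
from h import *
a=cv2.imread('pics/w3.png')
cv2.imwrite('pics/w3c.png',cv2.resize(a[140:230,8:218],None,fx=3.8,fy=3.8,interpolation=cv2.INTER_CUBIC))
```

```text
(no output)
```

View pics/w3c.png

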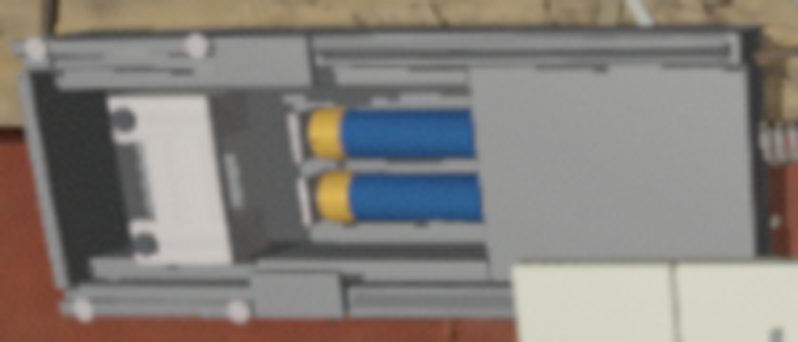

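Run:
```python
from h import *
c=load('w3'); print(c['eye'])
f=lambda p:(8+(p[0]+.5)/3.8-.5,140+(p[1]+.5)/3.8-.5)
for n,p,z in[('seat R up',(748,67),.024),('seat R low',(757,258),.024),('seat L up',(470,66),.024),('seat L low',(490,280),.024),
 ('outer UL',(20,40),.033),('outer UR',(755,33),.03),('outer LL',(78,316),.033),('outer L mid',(340,318),.033),('keeper front top U',(208,95),.0337),('keeper front top L',(232,265),.0337),
 ('screws',(36,48),.033),('',(196,45),.033),('',(84,310),.033),('',(238,312),.033)]: print(n,(at(c,f(p),z)*1e3).round(1))
```

```text
[0.52276404 0.02257024 0.35852037]
seat R up [483.   95.2  24. ]
seat R low [431.7  95.7  24. ]
seat L up [484.  168.7  24. ]
seat L low [425.6 169.9  24. ]
outer UL [494.  287.6  33. ]
outer UR [492.3  91.6  30. ]
outer LL [417.9 286.1  33. ]
outer L mid [417.5 209.2  33. ]
keeper front top U [478.6 236.   33.7]
keeper front top L [432.7 237.1  33.7]
screws [491.8 283.3  33. ]
 [491.6 237.7  33. ]
 [419.7 283.9  33. ]
 [419.2 238.2  33. ]
```

Emit:
drive_tool --pt "0 -4 -0.1 0 0" --pt "0 -4 0 0 0" --pt "1 -1.7 0 0 0" --pt "4 0 0 0 0" --pt "4 0 0 0 0" --pt "4 0 0 0 0" --pt "2.5 0 0 0 0" --pt "1 0 0 0 0" --pt "0 0 0 0 0" --pt "0 0 0 0 0"

```text
time: 5.4
eef_pos: [0.4558, 0.1197, 0.0546]
tcp_rot: [0.708, -0.0, -0.706, -0.0]
contact_force: [-0.1, -0.2, -1.3]
opening: 0.12
```

Run:
```python
from h import *
c=shot('wrist','w4'); s=readout.get_state(); print(s['eef_pos'],s['time'],s['contact_force']);print(R.from_quat(s['tcp_rot']).as_matrix().round(4))
a=cv2.imread('pics/w4.png');cv2.imwrite('pics/w4b.png',cv2.resize(a,(800,600),interpolation=cv2.INTER_CUBIC))
```

```text
[0.45609477 0.1198698  0.05509421] 5.45 [-0.221457   -0.16982515 -1.07799459]
[[ 3.5e-03 -2.0e-04 -1.0e+00]
 [ 1.0e-04 -1.0e+00  2.0e-04]
 [-1.0e+00 -1.0e-04 -3.5e-03]]
```

View pics/w4b.png

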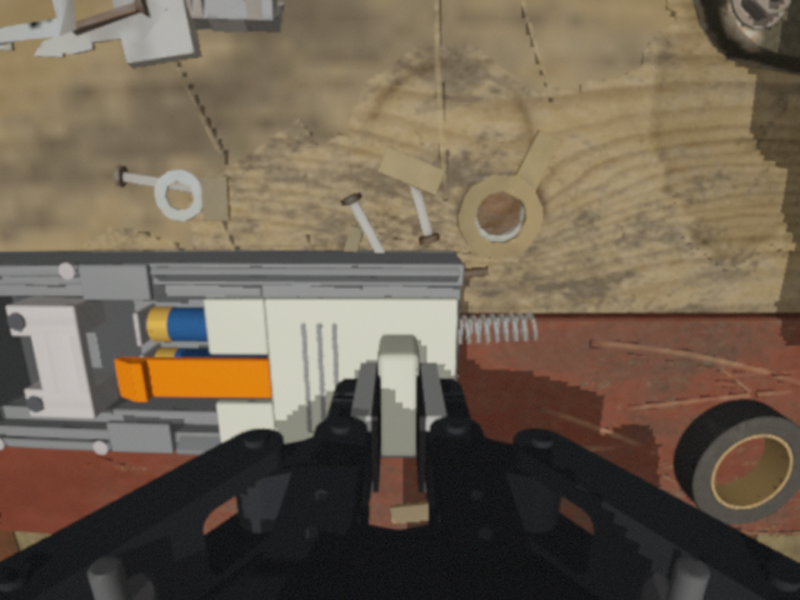

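Run:
```python
from h import *
c=load('w4'); s=.7
for n,(x,y),z in[('scrU',(67,270),.033),('scrL',(100,447),.033),('wall out U',(150,263),.033),('wall out L',(190,454),.033),('end U',(460,263),.033),('cover edge b',(457.5,298.5),.049),('cover edge f',(205,299.5),.049),('cover low f',(219,441),.049),('tabU',(200,357),.049),('tabL',(200,398),.049),('keep front',(80,303),.0337),('keepL',(98,412),.0337),('hook',(117,375),.053)]:
  print(n,(at(c,(x*s,y*s),z)*1e3).round(1))
for _ in range(6):
  r=readout.get_state(); print(r['eef_pos'])
```

```text
scrU [491.4 237.5  33. ]
scrL [419.6 238.2  33. ]
wall out U [493.6 206.   33. ]
wall out L [417.5 201.3  33. ]
end U [493.2  98.2  33. ]
cover edge b [484.9 100.7  49. ]
cover edge f [484.8 181.   49. ]
cover low f [433.5 182.1  49. ]
tabU [465.1 185.   49. ]
tabL [450.1 186.8  49. ]
keep front [479.4 234.2  33.7]
keepL [435.6 235.4  33.7]
hook [460.1 212.3  53. ]
[0.45609477 0.1198698  0.05509421]
[0.45609477 0.1198698  0.05509421]
[0.45609477 0.1198698  0.05509421]
[0.45609477 0.1198698  0.05509421]
[0.45609477 0.1198698  0.05509421]
[0.45609477 0.1198698  0.05509421]
```

Emit:
drive_tool --pt "0.3 0 0.15 0 0" --pt "0.6 0 0 0 0" --pt "0.5 0 0 0 0" --pt "0.3 0 0 0 0" --pt "0.1 0 0 0 0" --pt "0 0 0 0 0" --pt "0 0 0 0 0"

```text
time: 6.15
eef_pos: [0.453, 0.1202, 0.0354]
tcp_rot: [0.707, 0.0, -0.707, 0.0]
contact_force: [0.0, -0.0, -1.0]
opening: 0.118
```

Emit:
drive_tool --pt "0.1 0 0 0 0" --pt "0 0 0 0 0" --pt "0.1 0 0 0 0" --pt "0 0 0 0 0"

```text
time: 6.55
eef_pos: [0.4534, 0.1202, 0.034]
tcp_rot: [0.707, 0.0, -0.707, 0.0]
contact_force: [-1.9, 0.8, 3.1]
opening: 0.123
```

Emit:
drive_tool --pt "0 0 0.05 0 0" --pt "0 0 0 0 0" --pt "0 0 0 0 0"

```text
time: 6.85
eef_pos: [0.4533, 0.1202, 0.034]
tcp_rot: [0.708, 0.0, -0.706, 0.0]
contact_force: [0.8, 0.3, 3.7]
opening: 0.118
```

Run:
```python
from h import *
c=shot('wrist','w5'); s=readout.get_state(); print(s['eef_pos'],s['time'],s['contact_force'],s['wrist_torque']);print(R.from_quat(s['tcp_rot']).as_matrix().round(4))
a=cv2.imread('pics/w5.png');cv2.imwrite('pics/w5b.png',cv2.resize(a[160:350,0:340],None,fx=2.35,fy=2.35,interpolation=cv2.INTER_CUBIC))
```

```text
[0.45332659 0.12015681 0.03396919] 6.9 [0.31172199 0.46703496 3.34779529] [-0.0285546  -0.15764169  0.03080989]
[[ 2.2e-03  2.0e-04 -1.0e+00]
 [ 1.0e-04 -1.0e+00 -2.0e-04]
 [-1.0e+00 -1.0e-04 -2.2e-03]]
```

View pics/w5b.png

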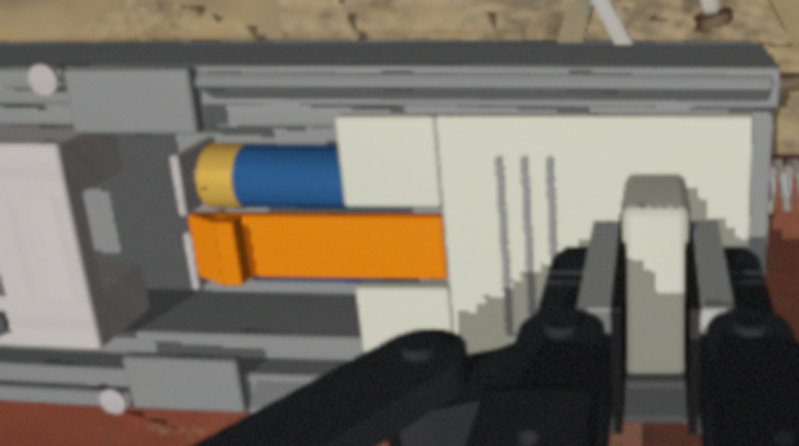

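Emit:
drive_tool --pt "-0.05 0 0 0 0" --pt "0 -0.2 0 0 0" --pt "0 -0.3 0 0 0" --pt "0 -0.3 0 0 0" --pt "0 -0.3 0 0 0" --pt "0 0 0 0 0"

```text
time: 7.5
eef_pos: [0.4524, 0.1317, 0.034]
tcp_rot: [0.707, 0.0, -0.707, -0.0]
contact_force: [0.0, 0.3, 4.8]
opening: 0.12
```

Emit:
drive_tool --pt "-0.06 -0.1 0 0 0" --pt "0 -0.2 0 0 0" --pt "0 -0.3 0 0 0" --pt "0 0 0 0 0"

```text
time: 7.9
eef_pos: [0.452, 0.1376, 0.034]
tcp_rot: [-0.707, -0.0, 0.707, 0.0]
contact_force: [0.9, 1.5, 0.5]
opening: 0.118
```

Emit:
drive_tool --pt "0 -0.2 -0.05 0 0" --pt "0 -0.2 0 0 0" --pt "0 0 0 0 0"

```text
time: 8.2
eef_pos: [0.4523, 0.1414, 0.034]
tcp_rot: [-0.707, -0.0, 0.708, -0.0]
contact_force: [-0.1, 0.1, -1.0]
opening: 0.121
```

Emit:
drive_tool --pt "0 -0.2 0 0 0" --pt "0 -0.1 0 0 0" --pt "0 0 0 0 0"

```text
time: 8.5
eef_pos: [0.4526, 0.1442, 0.0342]
tcp_rot: [-0.707, -0.0, 0.707, -0.0]
contact_force: [-0.4, -0.2, -1.2]
opening: 0.118
```

Emit:
drive_tool --pt "0.02 -0.15 0 0 0" --pt "0 -0.15 0 0 0" --pt "0 0 0 0 0"

```text
time: 8.8
eef_pos: [0.4528, 0.1472, 0.0341]
tcp_rot: [-0.707, -0.0, 0.707, -0.0]
contact_force: [0.0, -0.7, -1.6]
opening: 0.12
```

Emit:
drive_tool --pt "0 -0.15 0 0 0" --pt "0 -0.15 0 0 0" --pt "0 0 0 0 0"

```text
time: 9.1
eef_pos: [0.4528, 0.1503, 0.0342]
tcp_rot: [-0.707, -0.0, 0.707, -0.0]
contact_force: [0.6, -0.9, -1.1]
opening: 0.118
```

Emit:
drive_tool --pt "0 -0.15 0 0 0" --pt "0 -0.1 0 0 0" --pt "0 0 0 0 0"

```text
time: 9.4
eef_pos: [0.4528, 0.1529, 0.0342]
tcp_rot: [-0.707, -0.0, 0.707, -0.0]
contact_force: [0.2, -0.1, -2.2]
opening: 0.121
```

Emit:
drive_tool --pt "0 -0.15 0 0 0" --pt "0 -0.1 0 0 0" --pt "0 0 0 0 0"

```text
time: 9.7
eef_pos: [0.4528, 0.1553, 0.0342]
tcp_rot: [-0.707, -0.0, 0.707, -0.0]
contact_force: [0.3, -0.0, -1.6]
opening: 0.119
```

Run:
```python
from h import *
c=shot('wrist','w6'); s=readout.get_state(); print(s['eef_pos'],s['time'],s['contact_force'],s['wrist_torque'])
a=cv2.imread('pics/w6.png');cv2.imwrite('pics/w6b.png',cv2.resize(a[160:350,0:340],None,fx=2.35,fy=2.35,interpolation=cv2.INTER_CUBIC))
```

```text
[0.45281587 0.15531776 0.03417246] 9.75 [ 0.39366646  0.13165098 -0.50143757] [-0.12216496  0.02030878 -0.03763907]
```

View pics/w6b.png

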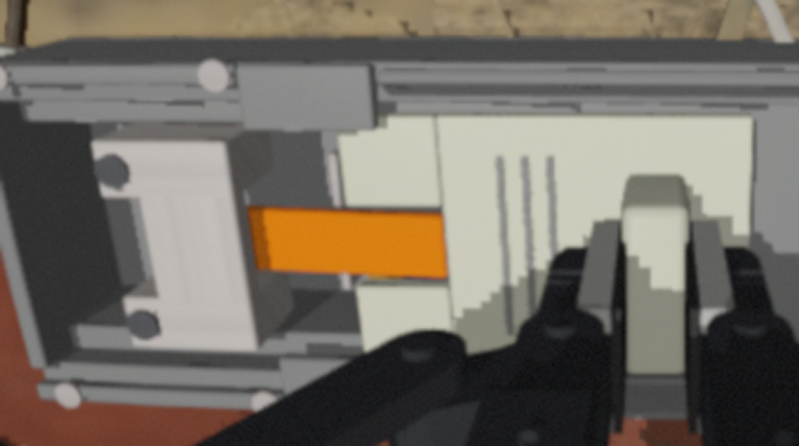

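Emit:
drive_tool --pt "0 -0.15 0 0 0" --pt "0 0 0 0 0"

```text
time: 9.95
eef_pos: [0.4529, 0.1568, 0.0342]
tcp_rot: [0.707, 0.0, -0.707, 0.0]
contact_force: [0.5, 0.0, -2.4]
opening: 0.116
```

Emit:
drive_tool --pt "0 -0.15 0 0 0" --pt "0 0 0 0 0"

```text
time: 10.15
eef_pos: [0.4528, 0.1583, 0.0342]
tcp_rot: [-0.707, -0.0, 0.707, -0.0]
contact_force: [-0.5, -0.6, -1.6]
opening: 0.118
```

Emit:
drive_tool --pt "0 -0.15 0 0 0" --pt "0 0 0 0 0"

```text
time: 10.35
eef_pos: [0.4529, 0.1598, 0.0342]
tcp_rot: [0.707, 0.0, -0.707, 0.0]
contact_force: [-0.1, -0.1, -2.8]
opening: 0.118
```

Emit:
drive_tool --pt "0.03 -0.15 0 0 0" --pt "0 0 0 0 0"

```text
time: 10.55
eef_pos: [0.453, 0.1613, 0.0341]
tcp_rot: [0.707, 0.0, -0.707, 0.0]
contact_force: [-0.2, -0.7, -2.4]
opening: 0.115
```

Emit:
drive_tool --pt "0 -0.15 0 0 0" --pt "0 0 0 0 0"

```text
time: 10.75
eef_pos: [0.453, 0.1628, 0.0341]
tcp_rot: [0.707, 0.0, -0.707, 0.0]
contact_force: [-0.7, -0.5, -1.0]
opening: 0.117
```

Emit:
drive_tool --pt "0 -0.15 0 0 0" --pt "0 0 0 0 0"

```text
time: 10.95
eef_pos: [0.453, 0.1643, 0.0341]
tcp_rot: [0.707, 0.0, -0.707, 0.0]
contact_force: [0.2, -1.0, -0.2]
opening: 0.12
```

Emit:
drive_tool --pt "0 -0.15 0 0 0" --pt "0 0 0 0 0"

```text
time: 11.15
eef_pos: [0.453, 0.1658, 0.034]
tcp_rot: [0.707, 0.0, -0.707, 0.0]
contact_force: [-0.2, -1.5, 0.0]
opening: 0.121
```

Emit:
drive_tool --pt "0 -0.15 0 0 0" --pt "0 0 0 0 0"

```text
time: 11.35
eef_pos: [0.453, 0.1673, 0.034]
tcp_rot: [0.707, 0.0, -0.707, 0.0]
contact_force: [1.2, -0.8, -0.0]
opening: 0.122
```

Emit:
drive_tool --pt "0 -0.15 0 0 0" --pt "0 0 0 0 0"

```text
time: 11.55
eef_pos: [0.453, 0.1688, 0.034]
tcp_rot: [0.707, 0.0, -0.707, 0.0]
contact_force: [0.6, -1.0, 1.2]
opening: 0.118
```

Run:
```python
from h import *
c=shot('wrist','w7'); s=readout.get_state(); print(s['eef_pos'],s['time'],s['contact_force'],s['wrist_torque'])
a=cv2.imread('pics/w7.png');cv2.imwrite('pics/w7b.png',cv2.resize(a[160:350,0:340],None,fx=2.35,fy=2.35,interpolation=cv2.INTER_CUBIC))
```

```text
[0.45295211 0.16879017 0.03399679] 11.6 [-0.30779854 -1.77504255  0.33202822] [-0.21876046 -0.01488721 -0.00559036]
```

View pics/w7b.png

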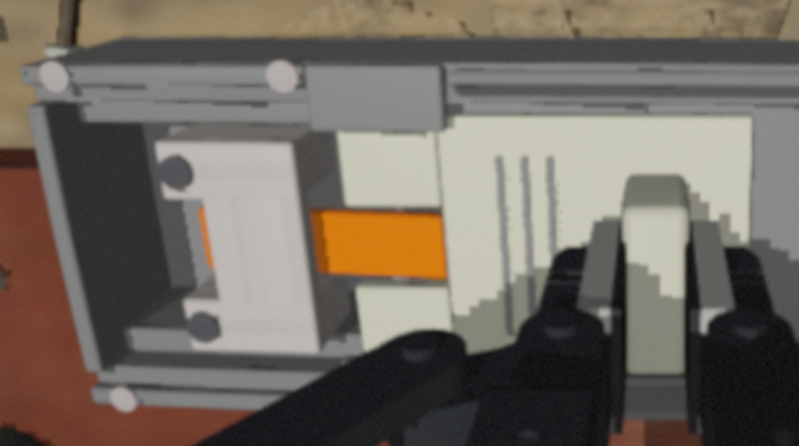

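Emit:
drive_tool --pt "0 -0.12 0 0 0" --pt "0 0 0 0 0"

```text
time: 11.8
eef_pos: [0.4529, 0.1699, 0.034]
tcp_rot: [0.707, 0.0, -0.707, 0.0]
contact_force: [0.1, -0.8, 0.1]
opening: 0.122
```

Emit:
drive_tool --pt "0 -0.12 0 0 0" --pt "0 0 0 0 0"

```text
time: 12.0
eef_pos: [0.4529, 0.1711, 0.034]
tcp_rot: [0.707, 0.0, -0.707, 0.0]
contact_force: [0.7, -1.5, 0.7]
opening: 0.121
```

Emit:
drive_tool --pt "0 -0.12 0 0 0" --pt "0 0 0 0 0"

```text
time: 12.2
eef_pos: [0.4529, 0.1724, 0.034]
tcp_rot: [0.707, 0.0, -0.707, 0.0]
contact_force: [0.7, -1.2, 0.8]
opening: 0.121
```

Emit:
drive_tool --pt "0 -0.1 0 0 0" --pt "0 0 0 0 0"

```text
time: 12.4
eef_pos: [0.4529, 0.1736, 0.034]
tcp_rot: [0.707, 0.0, -0.707, -0.0]
contact_force: [0.5, 0.5, 0.2]
opening: 0.122
```

Emit:
drive_tool --pt "0 -0.08 0 0 0" --pt "0 0 0 0 0"

```text
time: 12.6
eef_pos: [0.4529, 0.1743, 0.034]
tcp_rot: [0.707, 0.0, -0.707, -0.0]
contact_force: [-0.7, 0.1, 0.2]
opening: 0.124
```

Emit:
drive_tool --pt "0 -0.08 0 0 0" --pt "0 0 0 0 0"

```text
time: 12.8
eef_pos: [0.4529, 0.175, 0.034]
tcp_rot: [0.707, 0.0, -0.707, 0.0]
contact_force: [-0.4, -0.2, 1.0]
opening: 0.117
```

Emit:
drive_tool --pt "0 -0.08 0 0 0" --pt "0 0 0 0 0"

```text
time: 13.0
eef_pos: [0.4529, 0.1753, 0.034]
tcp_rot: [-0.707, 0.0, 0.707, -0.0]
contact_force: [-0.4, -2.5, 2.8]
opening: 0.121
```

Emit:
drive_tool --pt "0 -0.04 0 0 0" --pt "0 0 0 0 0"

```text
time: 13.2
eef_pos: [0.4528, 0.1754, 0.034]
tcp_rot: [-0.707, 0.0, 0.707, -0.001]
contact_force: [-0.2, -5.1, 2.4]
opening: 0.12
```

Emit:
drive_tool --pt "0 -0.04 0 0 0" --pt "0 0 0 0 0"

```text
time: 13.4
eef_pos: [0.4528, 0.1754, 0.034]
tcp_rot: [-0.707, 0.0, 0.707, -0.001]
contact_force: [-0.9, -6.7, 2.1]
opening: 0.12
```

Emit:
drive_tool --pt "0 -0.04 0 0 0" --pt "0 0 0 0 0"

```text
time: 13.6
eef_pos: [0.4528, 0.1755, 0.034]
tcp_rot: [-0.707, 0.001, 0.707, -0.001]
contact_force: [-1.0, -7.9, 2.7]
opening: 0.117
```

Run:
```python
from h import *
c=shot('wrist','w8'); s=readout.get_state(); print(s['eef_pos'],s['time'],s['contact_force'],s['wrist_torque'])
a=cv2.imread('pics/w8.png');cv2.imwrite('pics/w8b.png',cv2.resize(a[180:340,60:240],None,fx=3.7,fy=3.7,interpolation=cv2.INTER_CUBIC))
```

```text
[0.45280026 0.17547111 0.03396046] 13.65 [-0.71604723 -8.62175964  3.53749732] [-1.29105544  0.08320529 -0.03914895]
```

View pics/w8b.png

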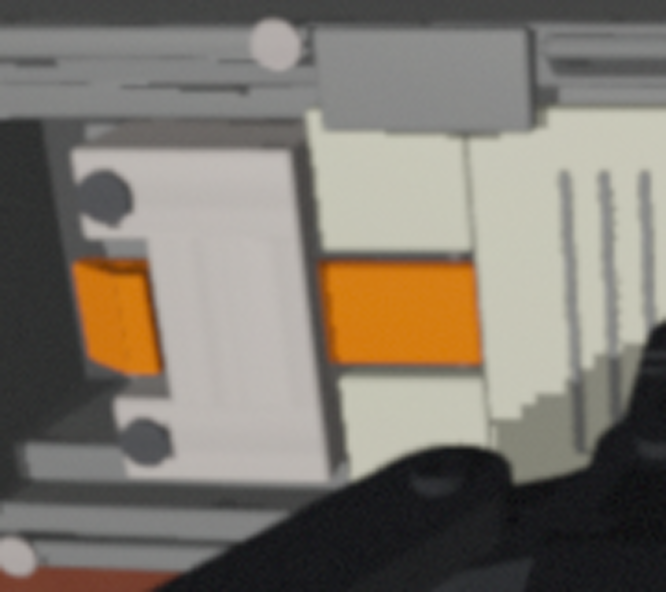

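Emit:
drive_tool --pt "0 0.15 0 0 0" --pt "0 0 0 0 0"

```text
time: 13.85
eef_pos: [0.4529, 0.1753, 0.034]
tcp_rot: [0.707, 0.0, -0.707, -0.0]
contact_force: [-0.5, -2.3, 2.5]
opening: 0.12
```

Emit:
drive_tool --pt "0 0.15 0 0 0" --pt "0 0 0 0 0"

```text
time: 14.05
eef_pos: [0.453, 0.1742, 0.034]
tcp_rot: [0.707, 0.0, -0.707, -0.0]
contact_force: [0.0, -0.1, 0.5]
opening: 0.116
```

Emit:
drive_tool --pt "0 0.1 0 0 0" --pt "0 0 0 0 0"

```text
time: 14.25
eef_pos: [0.4529, 0.1733, 0.034]
tcp_rot: [0.707, 0.0, -0.707, -0.0]
contact_force: [0.5, 2.1, 1.1]
opening: 0.118
```

Emit:
drive_tool --pt "0 0.1 0 0 0" --pt "0 0 0 0 0"

```text
time: 14.45
eef_pos: [0.4529, 0.1731, 0.0341]
tcp_rot: [0.707, 0.001, -0.707, -0.002]
contact_force: [-1.0, 6.1, 1.1]
opening: 0.122
```

Held: the latch resists the tug (6 N, 0.2 mm). Move forward to the unloaded middle and let go.

Emit:
drive_tool --pt "0 -0.17 0 0 0" --pt "0 0 0 0 0" --pt "0 0 0 0 0.2" --pt "0 0 0 0 0.25" --pt "0 0 0 0 0.3" --pt "0 0 0 0 0.35" --pt "0 0 0 0 0.35"

```text
time: 15.15
eef_pos: [0.4528, 0.1734, 0.0338]
tcp_rot: [-0.707, -0.0, 0.707, -0.0]
contact_force: [0.9, 0.2, 0.1]
opening: 0.353
```

Emit:
drive_tool --pt "-0.5 0 0 0 0.35" --pt "-2 0 0 0 0.35" --pt "-3 0 0 0 0.35" --pt "-4 0 0 0 0.35" --pt "-4 0 0 0 0.35" --pt "0 0 0 0 0.35" --pt "0 0 0 0 0.35"

```text
time: 15.85
eef_pos: [0.4535, 0.1737, 0.1704]
tcp_rot: [0.708, 0.0, -0.706, -0.0]
contact_force: [-1.1, -0.5, -0.7]
opening: 0.348
```

Run:
```python
from h import *
c=shot('wrist','w9'); s=readout.get_state(); print(s['eef_pos'],s['time'],s['contact_force'])
a=cv2.imread('pics/w9.png');cv2.imwrite('pics/w9b.png',cv2.resize(a,(800,600),interpolation=cv2.INTER_CUBIC))
```

```text
[0.45244464 0.17346474 0.16863766] 15.9 [-0.86485438 -0.75795806  0.29252142]
```

Run:
```python
from h import *
c=load('w9'); f=c['frame'].astype(int)
m=((f[...,0]>170)&(f[...,1]>70)&(f[...,1]<170)&(f[...,2]<70)).astype(np.uint8)
n,l,s,ce=cv2.connectedComponentsWithStats(m)
for i in range(1,n):
  if s[i,4]>15: 
    x,y,w,h=s[i,:4]; print(s[i],(at(c,(x,y+h/2),.030)*1e3).round(1),(at(c,(x+w,y+h/2),.030)*1e3).round(1))
w=((f.min(2)>185)&(f[...,0]-f[...,2]>5)).astype(np.uint8)
n,l,s,ce=cv2.connectedComponentsWithStats(w)
for i in range(1,n):
  if s[i,4]>150: 
    x,y,ww,h=s[i,:4]; print('white',s[i],(at(c,(x,y),.028)*1e3).round(1),(at(c,(x+ww,y+h),.028)*1e3).round(1))
```

```text
[169 193  10  16 142] [453.4 267.9  30. ] [453.4 259.1  30. ]
[204 192  25  16 383] [454.2 237.4  30. ] [454.2 215.8  30. ]
white [ 206  168   95   62 4000] [481.5 234.5  28. ] [426.4 153.6  28. ]
white [ 169  174   34   51 1188] [476.6 266.5  28. ] [431.1 240.1  28. ]
white [208 211  22  16 318] [443.9 234.9  28. ] [429.2 216.2  28. ]
```

```bash
python3 -c "
from plant import sign_off; print(sign_off())"
```

```text
the job is handed in; nothing more can be done
None
```

The cover is in the housing and latched behind the keeper's bar, and I have let go of it and handed the job in at about 16 s of the 56 s allowed. No verdict was reported.

- **Lay-in:** I laid the cover flat in the open end at about housing x = -72 mm, with the tab towards the keeper.
- **Slide:** It hit the hard stop at a tool (TCP) reading of about y = 0.1755. The largest push I read was about 8.6 N, against the 12 N limit.
- **Latch check:** I pulled it back before releasing. It held against about 6 N after roughly 2 mm of free play, so the tab is behind the bar.
- **Final camera check:** This was from measurements only, after the gripper had moved clear.
  - The rib is at about housing x = -19 mm, within about 1.5 mm of the centre line.
  - The end of the orange tab shows beyond the bar.

**What disagreed or went unchecked:**
- **Slide force:** It stayed at 1 to 2 N while the tab went under the bar, instead of the 4 to 8 N described. The click showed only as a small drop in force. I relied on the hard stop, the view of the hook and the pull test instead.
- **Position readings:** Camera and arm positions differed by about 1 to 2 mm, so I lined the cover up with the housing within the same wrist pictures.
- **Last picture:** I reached the 12-picture viewing limit, so I did not see the final scene by eye.
- **Bystanders:** I did not measure the tape roll, oiler and loupe again afterwards. Nothing in the moves or force readings suggested I had touched them.

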